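# Load a sample holder under the stage's spring clip

## Task

Load the sample holder in the stage beside the spectrometer without picking anything up: press the long plate of the spring clip down with one fingertip so that its nose rises, and while holding it down push the flat holder along its channel with the other finger, beneath the nose, until it is fully home against the end stop. Then let the clip come down on the holder to clamp it, and draw the hand clear. Only press and push: the holder stays flat on the stage, and the other things on the bench stay where they are.

Things in the scene. Friction and masses are not known exactly. Their poses are not given: they have to be found in the camera images.
- stage: Sample stage screwed to the bench: grey plate 160 (x) x 104 (y) x 12 mm; origin at the centre of its underside, z up. On its top (the bed, z = 12) a channel for the holder runs along +x between two steel rails 4 mm high, inner faces at y = -44 and +4. The spring clip, a steel rocker, lies along the channel's +y side. All stage coordinates below are mm in this frame.
- end_stop (a point): middle of the face of the steel end stop (8 mm high, 44 mm wide) that closes the channel's +x end: stage x = 58, y = -20, z = 16. The holder is home when its front edge touches it.
- nose (a point): underside of the clip's nose, a steel block 25 mm long, x = 30 to 55, reaching over the channel to y = -12 (this point: x = 42.5, y = -10). At rest 1.5 mm above the bed, so it bars the holder at x = 30; about 10 mm above the bed with the press plate fully down.
- press_plate (a point): point on top of the clip's steel press plate, mid-length, 24 mm from the hinge rod (rod along x at y = 10, z = 20). Plate 125 mm long (x = -70 to 55), 31 wide (y = 15 to 46 when flat), 3 thick. At rest it slopes up away from the channel, this point at z = 31; fully down it is flat, top at z = 21.5. Held down by about 6 N at this line, alike along its length; it springs back.
- clip (a joint): angle of the spring clip, rad: 0 at rest (nose down), 0.42 with the press plate fully down (firm stop); the nose clears the holder's plate above about 0.22; let go with the holder beneath, it rests on it at about 0.19
- holder: Loose sample holder, 40 to 85 g: flat aluminium plate 50 (x) x 44 (y) x 5 mm with a round window and, along its rear (-x) edge, an upright push rim 34 wide, 5 thick, 22 high from the underside. Origin: centre of its underside; rim's rear face at x = -25, front edge +25. Starts on the bed in the channel, 4 to 20 mm short of the nose. Home: origin at stage x = 33, y = -20.
- vial: Bystander, to be left alone: small amber sample vial with a cap, 26 mm across, 46 mm tall; origin at the centre of its underside
- die: Bystander, to be left alone: stepped steel pellet die, 44 mm across at the foot, 50 mm tall; origin at the centre of its underside
- spatula: Bystander, to be left alone: thin steel lab spatula 136 mm long, lying flat; origin near its middle
- blank: Bystander, to be left alone: small square aluminium block, 30 x 30 x 12 mm; origin at the centre of its underside
- screwdriver: Bystander, to be left alone: black-handled screwdriver lying flat; origin near its middle
- beaker: Bystander, to be left alone: glass beaker, 66 mm across, 80 mm tall; origin at the centre of its underside
- flask: Bystander, to be left alone: white plastic bottle, 64 mm across, 150 mm tall; origin at the centre of its underside
- tray: Bystander, to be left alone: open grey plastic tray, 110 x 160 x 30 mm; origin at the centre of its underside
Not all that is in view belongs to the job. What is shaped like the holder but red or yellow is not meant.

How it is judged:
On the way, in this order (a step that is already met when the one before it is completed fails the run):
1. the clip is held open by a fingertip while the holder is still in front of its nose (value of joint clip above 0.22 rad and contact force between the fingers and clip above 0.5 N and x of holder in the frame of stage below 0.01 m), for 0.1 s.
2. the holder is pushed home beneath the nose with the clip still held open (x of holder in the frame of stage between 0.029 and 0.037 m and y of holder in the frame of stage between -0.025 and -0.015 m and angle between the x axis of holder and the x axis of stage, either way round below 0.1 rad and value of joint clip above 0.21 rad and contact force between the fingers and clip above 0.5 N), for 0.1 s.
At the end, for the whole second after the job is handed in: The holder lies flat in its channel, its front edge within 4 mm of the end stop, within 5 mm of the channel's middle line and 0.1 rad of straight, at rest, and the released clip presses on it with over 1 N (clip angle 0.12 to 0.26 rad) (x of holder in the frame of stage between 0.029 and 0.037 m and y of holder in the frame of stage between -0.025 and -0.015 m and angle between the x axis of holder and the x axis of stage, either way round below 0.1 rad and z of holder in the frame of stage below 0.0145 m and value of joint clip between 0.12 and 0.26 rad and contact force between clip and holder above 1 N and linear speed of holder below 0.01 m/s); the robot touches nothing.
It fails at once if the holder is lifted off or tipped up from the stage bed (over 8 mm or 0.25 rad) (z of holder in the frame of stage above 0.02 m or angle between holder's own z axis and vertical above 0.25 rad).
It fails at once if a bystander is moved by more than 20 mm (distance of any of vial, die, spatula, blank, screwdriver, beaker, flask, tray from where it was at the start of the episode above 0.02 m).
It also fails if it takes over 38 s, if anything falls off the work surface, if the arm or the gripper's body presses on something with over 40 N, if the wrist force passes 120 N, or if a joint passes its speed limit or range.

## Robot

A 7-joint arm with a two-finger parallel gripper is mounted at the origin on the work surface. World frame = base frame: x ahead of the robot, y to its left, z up, the work surface at z = 0. Lengths are in m, angles in rad, forces in N, time in s.
With the tool pointing down it reaches from about 0.35 to 0.9 m from the base axis. Payload 8.1 kg.
Tool frame: the origin (TCP) lies on the centre line of the jaws, within the pads' length; the fingertips stand 14 mm ahead of it and the grasp point (between the pads) lies 5 mm behind it; z points along the fingers, y is the direction in which the jaws open and shut (so a half turn about z gives the same grasp; the last joint's range is limited). The gripper opens to 92 mm and grips with 3 to 60 N. Pads are 19 mm wide; open, the fingers measure 130 mm over their backs; the gripper's body (75 mm by 190 mm) begins 47 mm behind the grasp point.
Start: joints at [-1.278, 0.434, 0.025, 1.573, -0.012, 1.134, -0.075], TCP at [0.241, 0.577, 0.241] pointing down, gripper open.
Joint ranges: [-2.62, 2.62], [-0.44, 2.09], [-1.27, 1.32], [0.08, 2.57], [-1.32, 4.46], [0.12, 2], [-2.74, 2.74]. Speed limits (rad/s): [2.22, 2.22, 3.01, 3.01, 3.14, 3.14, 3.14].

## Interface

Orientations are given as a rotation vector (axis times angle).
In Python, from cell import arm, optics gives the robot as it stands.
- The arm moves only by the shell command python3 -m creep 'ROWS' [FORCE]. ROWS is JSON, a list of rows, each an object with "translation": the shift along the tool's x, y, z in m, a list of three; "rot": the turn, a rotation vector about the tool's x, y, z in degrees, a list of three; "jaw": the finger opening in m, from 0 to 0.0918. In form: [{"translation": [x, y, z], "rot": [wx, wy, wz], "jaw": jaw}, ...]. A call has 1 to 12 rows; each row shifts and turns the commanded pose from where the row before left it, along the tool's axes as they then stand; what a row does not reach is not made up. A row lasts 1/12 s, in which the tool goes at most 41.7 mm and 7.16 degrees, less where a joint would pass 70% of its speed; a pose out of reach is approached as far as the arm can. A call is refused whole if a number of a shift passes 0.0417 or a number of a turn 7.16, either way. A call with a gripper value outside its range is refused whole. The fingers move at their own pace and stop on an object; FORCE is the grip in N (left out, the last holds). Time passes only in rows, so rows that do not move let the fingers close. It gives the time, the measured TCP pose, the force and the opening at its end, in the units of the state.
- arm.observe(): the state, without advancing time (a new reading comes with each control period).
- optics.get_image(name): name is "scene" or "top" or "wrist"; returns the picture (400x640x3 uint8, red, green, blue); there is no depth.
- optics.camera_info(name): a dict with "fx", "fy", "cx", "cy" (pixels), "R" (3x3) and "t" (3): a world point X has camera coordinates R X + t. Camera axes: x right, y down, z forward; pixel columns grow to the right and rows downward; lengths in m; the calibration is good to about 2 mm. A picture is of the moment at which its call begins: read the wrist's pose just before it. camera_info takes no time and is no camera call; for the wrist camera it gives the pose at the moment of the call.
- arm.sign_off(): hands the job in, once; it reports no verdict.
Trained networks look in the newest picture that a camera, given by its name, has taken for a name from the list of things; names that differ only in an ending like _2 or _b are one class to them, and where a whole thing is asked for, a point or a joint stands for the part that bears it (a point fixed in the world has none). Each returns a list of dicts, best first, with "score" (0 to 1); they miss things now and then, are a little off and sometimes report something else, mostly with a low value. They report only what shows in the picture. A call takes as long as a camera call. They do not tell look-alikes from the thing itself.
- optics.boxes_of(camera, thing): "location" ([column, row] in pixels, amid what is visible of it).
- optics.pinpoint(camera, thing): "location" ([column, row] in pixels: a listed point, or the origin of a listed thing).
The state is a dict: "clock": time; "joints": joint angles; "dq": joint speeds; "joint_efforts": joint torques, N m; "position": TCP position; "ee_rot": TCP orientation; "force": force on the tool from outside, world axes, zero at the start; "ft_torque": the same for the moment, N m; "width": opening from 0.0 (shut) to 1.0 (fully open).
Only numpy, scipy, OpenCV 4.12 (cv2) and the standard library are available. Lean on these libraries where they do the work, as an engineer would, in place of code of your own. Each camera call takes 0.05 s, during which the arm holds its last target.

## Working session

There is one attempt and no reset: what is moved stays moved. The work goes in short steps, Python scripts to look and compute and a shell command to move; the robot and the scene stay as the last step left them, time stands still between calls to the robot, and variables do not carry over. Pictures are saved under pics/ and viewed, and the job is handed in when it is done.

```bash
ls; mkdir -p pics
python3 - <<'E'
from cell import arm, optics
import cv2
s=arm.observe(); print(s)
for n in ["scene","top"]:
    im=optics.get_image(n); cv2.imwrite(f"pics/{n}0.png",im[:,:,::-1])
    c=optics.camera_info(n); print(n,c)
    for th in ["stage","end_stop","nose","press_plate","holder"]:
        print(th,[(round(d['score'],2),[round(v) for v in d['location']]) for d in optics.pinpoint(n,th)[:4]])
print(arm.observe()['clock'])
E
```

```text
pics
{'clock': 0.0, 'joints': array([-1.27758425,  0.43521091,  0.02497185,  1.57408163, -0.01159034,
        1.13402439, -0.0750815 ]), 'dq': array([ 0.00079263,  0.00129342, -0.00035289,  0.00081734, -0.00036033,
       -0.00130735,  0.00018815]), 'joint_efforts': array([ 7.83546857e-04, -6.67857957e+01,  9.85439681e-01, -3.14463401e+01,
       -6.04819693e-02,  4.26864345e-02,  1.39133017e-04]), 'position': array([0.2408375 , 0.57620169, 0.23995844]), 'ee_rot': array([-6.17728570e-01, -3.08009716e+00,  2.46794961e-03]), 'force': array([ 0.47494328, -0.40886162,  0.16106783]), 'ft_torque': array([-0.02537464, -0.04041192, -0.01307096]), 'width': 1.000109048946106}
scene {'fx': 466.8135956168205, 'fy': 466.8135956168205, 'cx': 325.3240124629318, 'cy': 197.58423326781988, 'R': array([[ 0.0761377 ,  0.99703835, -0.01084362],
       [ 0.70581984, -0.06157432, -0.70571025],
       [-0.70428787,  0.04607752, -0.70841757]]), 't': array([-0.04900482, -0.37368011,  1.5745912 ])}
stage [(0.68, [317, 210])]
end_stop [(0.86, [318, 226]), (0.17, [319, 212])]
nose [(0.98, [322, 223]), (0.52, [342, 249])]
press_plate [(0.6, [332, 201])]
holder [(0.7, [308, 206]), (0.6, [262, 196]), (0.51, [297, 172]), (0.36, [288, 234])]
top {'fx': 385.5563413435214, 'fy': 385.5563413435214, 'cx': 319.08424367955587, 'cy': 199.77577771148455, 'R': array([[ 0.01410086, -0.99975899,  0.01682626],
       [-0.99310224, -0.01596199, -0.11616007],
       [ 0.11640065, -0.01507224, -0.99308797]]), 't': array([-0.01454699,  0.55902534,  0.94693171])}
stage [(0.97, [316, 189]), (0.69, [348, 170]), (0.27, [319, 179])]
end_stop [(0.92, [322, 171])]
nose []
press_plate [(0.69, [306, 194])]
holder [(0.66, [340, 253]), (0.58, [371, 218])]
0.6
```

View pics/scene0.png

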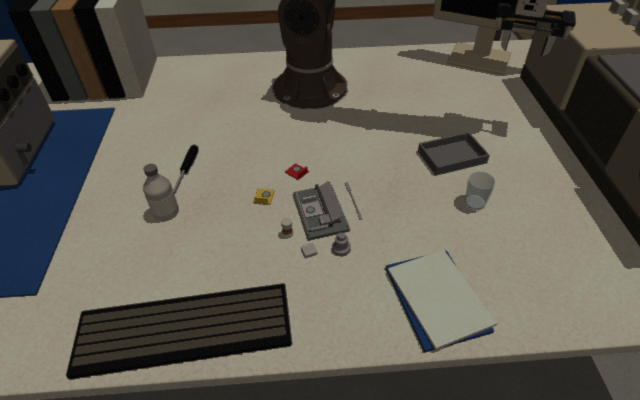

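View pics/top0.png

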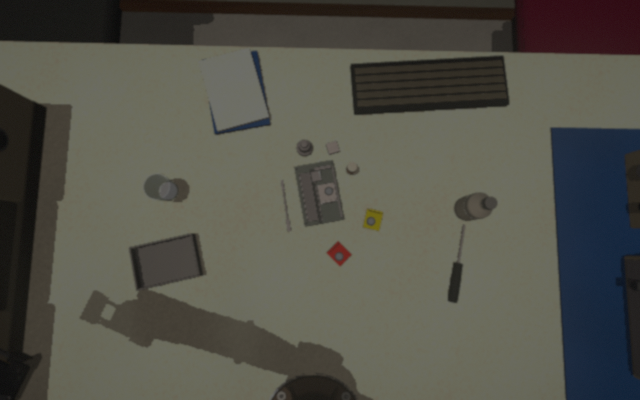

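Run:
```python
import cv2
a=cv2.imread("pics/scene0.png")[150:270,230:390]
b=cv2.imread("pics/top0.png")[130:250,250:410]
cv2.imwrite("pics/z0.png",cv2.resize(a,None,fx=5,fy=5,interpolation=cv2.INTER_CUBIC))
cv2.imwrite("pics/z1.png",cv2.resize(b,None,fx=5,fy=5,interpolation=cv2.INTER_CUBIC))
```

```text
(no output)
```

View pics/z0.png

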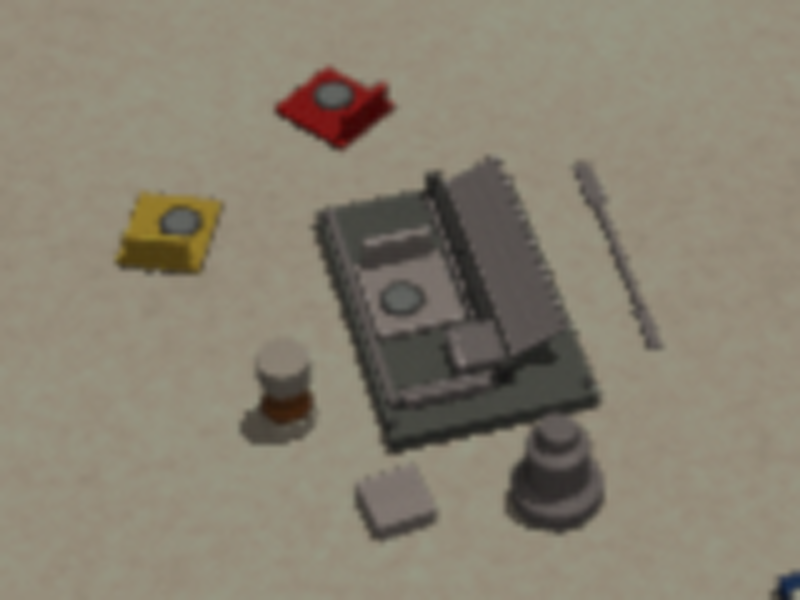

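View pics/z1.png

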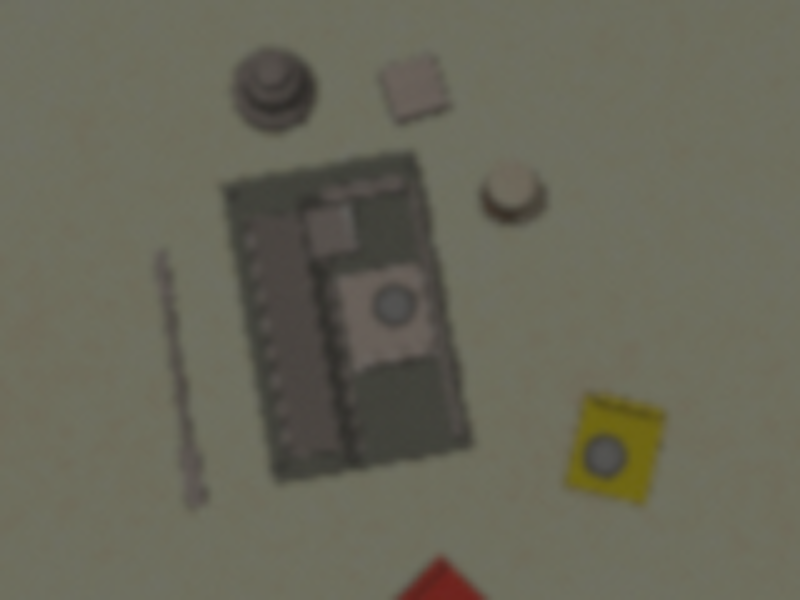

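The scene shows the stage centred near (318,210). The clip plate lies on its +y side, and the grey holder, near (311,208), has its rim at the rear. The top view shows the same with the stage at (320,193). The red and yellow look-alikes are off the stage. Next I'll fit the stage pose from its corners.

```bash
cat > h.py <<'E'
import numpy as np
from scipy.optimize import least_squares
from scipy.spatial.transform import Rotation as Ro
def proj(c,X):
    p=np.asarray(X)@np.array(c['R']).T+np.array(c['t'])
    return np.c_[c['fx']*p[:,0]/p[:,2]+c['cx'],c['fy']*p[:,1]/p[:,2]+c['cy']]
def s2w(p,X): # p=x,y,yaw
    X=np.atleast_2d(X).astype(float)/1000.
    c,s=np.cos(p[2]),np.sin(p[2])
    return np.c_[p[0]+c*X[:,0]-s*X[:,1],p[1]+s*X[:,0]+c*X[:,1],X[:,2]]
def fit(obs,p0=(0.55,0,0.2)):
    f=lambda p:np.concatenate([(proj(c,s2w(p,X))-np.array(u)).ravel() for c,X,u in obs])
    r=least_squares(f,p0,loss='soft_l1'); return r.x,r.fun.reshape(-1,2)
def ray(c,uv,z):
    d=np.array(c['R']).T@np.array([(uv[0]-c['cx'])/c['fx'],(uv[1]-c['cy'])/c['fy'],1]); o=-np.array(c['R']).T@np.array(c['t'])
    return o+d*(z-o[2])/d[2]
def w2s(p,W):
    d=np.array(W[:2])-p[:2]; c,s=np.cos(p[2]),np.sin(p[2])
    return np.array([c*d[0]+s*d[1],-s*d[0]+c*d[1]])*1000
E
python3 - <<'E'
from h import *
from cell import arm,optics
t=optics.camera_info('top');s=optics.camera_info('scene')
zt=lambda a:np.array(a)/5-.4+[250,130]; zs=lambda a:np.array(a)/5-.4+[230,150]
C=[[80,52,12],[80,-52,12],[-80,-52,12],[-80,52,12]]
p1,r=fit([(t,C,zt([[222,183],[415,152],[473,445],[275,482]]))]);print(p1,r.round(1).tolist())
p2,r=fit([(s,[[80,-52,12],[80,52,12],[-80,-52,12]],zs([[390,437],[600,393],[317,212]]))],p1);print(p2,r.round(1).tolist())
print("end",w2s(p1,ray(t,[322,171],.016)),w2s(p2,ray(s,[318,226],.016)))
for pt in [[345,270],[428,263],[437,357],[352,370]]: print('top holder corner',w2s(p1,ray(t,zt(pt),.017)).round(1))
for pt in [[378,337],[468,317]]: print('scene front',w2s(p2,ray(s,zt(pt),.017)).round(1))
for pt in [[362,240],[430,222]]: print('scene rim top rear',w2s(p2,ray(s,zt(pt),.034)).round(1))
st=arm.observe();print(st['position'],Ro.from_rotvec(st['ee_rot']).as_matrix().round(3))
w=optics.camera_info('wrist');print(w)
Rt=Ro.from_rotvec(st['ee_rot']).as_matrix(); print('cam in tool',Rt.T@(-np.array(w['R']).T@w['t']-st['position']), np.array(w['R'])@Rt)
E
```

```text
[ 0.58093637 -0.00551763  0.19594366] [[-0.2, -0.1], [0.2, -0.8], [0.0, 0.4], [-0.0, 0.3]]
[ 0.58116612 -0.00772699  0.1891878 ] [[-0.1, 0.4], [0.3, 0.1], [-0.2, -0.6]]
end [ 53.35626749 -18.12164004] [ 55.86497207 -20.17027763]
top holder corner [22.1 -3.3]
top holder corner [ 18.  -46.4]
top holder corner [-31.1 -41.9]
top holder corner [-29.9   2.5]
scene front [-32.7  21.7]
scene front [-34.1  69.5]
scene rim top rear [-86.8  28. ]
scene rim top rear [-90.5  65.6]
[0.24100376 0.57664484 0.24072346] [[-0.923  0.386  0.   ]
 [ 0.386  0.923 -0.   ]
 [-0.    -0.    -1.   ]]
{'fx': 348.61404372511424, 'fy': 348.61404372511424, 'cx': 317.4348737920902, 'cy': 203.32034715847524, 'R': array([[ 3.86756505e-01,  9.22181819e-01,  3.13598156e-04],
       [ 8.87437277e-01, -3.72277313e-01,  2.71780575e-01],
       [ 2.50747851e-01, -1.04834607e-01, -9.62359195e-01]]), 't': array([-0.62569552, -0.03320988,  0.38981871])}
cam in tool [ 0.07320667  0.00067939 -0.14364726] [[-1.22019678e-03  9.99999198e-01 -3.39726985e-04]
 [-9.62369803e-01 -1.26659904e-03 -2.71740240e-01]
 [-2.71740452e-01 -4.63357320e-06  9.62370577e-01]]
```

```bash
python3 -m creep '[{"translation":[-0.0288,-0.0254,0.004],"rot":[0,0,0],"jaw":0.037},{"translation":[-0.0288,-0.0254,0.004],"rot":[0,0,0],"jaw":0.037},{"translation":[-0.0288,-0.0254,0.004],"rot":[0,0,0],"jaw":0.037},{"translation":[-0.0288,-0.0254,0.004],"rot":[0,0,0],"jaw":0.037},{"translation":[-0.0288,-0.0254,0.004],"rot":[0,0,0],"jaw":0.037},{"translation":[-0.0288,-0.0254,0.004],"rot":[0,0,0],"jaw":0.037},{"translation":[-0.0288,-0.0254,0.004],"rot":[0,0,0],"jaw":0.037},{"translation":[-0.0288,-0.0254,0.004],"rot":[0,0,0],"jaw":0.037},{"translation":[-0.0288,-0.0254,0.004],"rot":[0,0,0],"jaw":0.037},{"translation":[-0.0288,-0.0254,0.004],"rot":[0,0,0],"jaw":0.037},{"translation":[-0.0288,-0.0254,0.004],"rot":[0,0,0],"jaw":0.037},{"translation":[-0.0288,-0.0254,0.004],"rot":[0,0,0],"jaw":0.037}]'
```

```text
clock: 1.6
position: [0.4429, 0.1605, 0.1929]
ee_rot: [0.617, 3.08, 0.001]
force: [1.1, 0.8, 0.1]
width: 0.406
```

```bash
python3 -m creep '[{"translation":[-0.0288,-0.0254,0.005],"rot":[0,0,0],"jaw":0.037},{"translation":[-0.0288,-0.0254,0.005],"rot":[0,0,0],"jaw":0.037},{"translation":[-0.0288,-0.0254,0.005],"rot":[0,0,0],"jaw":0.037},{"translation":[-0.0288,-0.0254,0.005],"rot":[0,0,0],"jaw":0.037},{"translation":[-0.0288,-0.0254,0.005],"rot":[0,0,0],"jaw":0.037},{"translation":[0,0,0],"rot":[0,0,-6.8],"jaw":0.037},{"translation":[0,0,0],"rot":[0,0,-6.8],"jaw":0.037},{"translation":[0,0,0],"rot":[0,0,-6.8],"jaw":0.037},{"translation":[0,0,0],"rot":[0,0,-6.8],"jaw":0.037},{"translation":[0,0,0],"rot":[0,0,-6.6],"jaw":0.037},{"translation":[0,0,0],"rot":[0,0,0],"jaw":0.037},{"translation":[0,0,0],"rot":[0,0,0],"jaw":0.037}]'
python3 - <<'E'
from h import *
from cell import arm,optics
import cv2
st=arm.observe();print(st['position'],Ro.from_rotvec(st['ee_rot']).as_matrix().round(3),st['width'])
w=optics.camera_info('wrist')
im=optics.get_image('wrist');cv2.imwrite('pics/w1.png',im[:,:,::-1])
np.save('w1.npy',w,allow_pickle=True)
P=[.5811,-.0066,.193]
print(proj(w,s2w(P,[[80,52,12],[80,-52,12],[-80,-52,12],[-80,52,12],[58,-20,16],[42.5,-10,13.5],[0,34,31]])).round())
for th in ["end_stop","nose","press_plate","holder","stage"]:
    print(th,[(round(d['score'],2),np.round(d['location'])) for d in optics.pinpoint('wrist',th)[:3]])
E
```

```text
clock: 2.6
position: [0.5263, -0.0107, 0.1678]
ee_rot: [-0.298, 3.127, 0.0]
force: [-0.4, -0.4, -0.1]
width: 0.401
[ 0.52627385 -0.01065309  0.16782252] [[-0.982 -0.189  0.   ]
 [-0.189  0.982  0.   ]
 [-0.     0.    -1.   ]] 0.40063769169863106
[[363. 323.]
 [258. 323.]
 [249. 162.]
 [369. 162.]
 [290. 306.]
 [300. 290.]
 [348. 256.]]
end_stop [(0.71, array([289., 307.])), (0.69, array([315., 246.]))]
nose [(0.32, array([409., 228.]))]
press_plate [(0.59, array([346., 249.]))]
holder [(0.98, array([166., 145.])), (0.68, array([288., 241.])), (0.65, array([287.,  59.]))]
stage [(0.95, array([313., 245.]))]
```

View pics/w1.png

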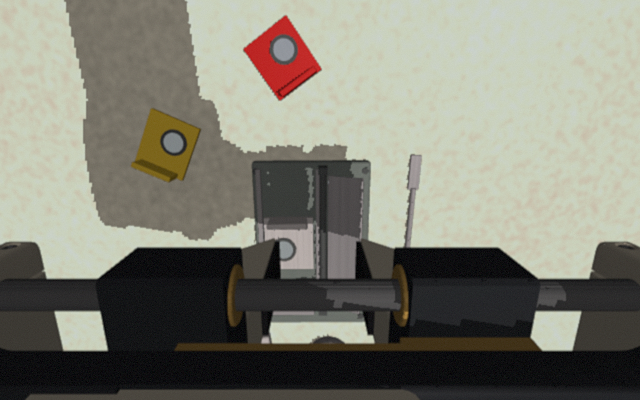

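Run:
```python
import cv2
a=cv2.imread("pics/w1.png")[145:345,210:430]
cv2.imwrite("pics/w1z.png",cv2.resize(cv2.convertScaleAbs(a,alpha=1.4),None,fx=3.6,fy=3,interpolation=cv2.INTER_CUBIC))
```

```text
(no output)
```

View pics/w1z.png

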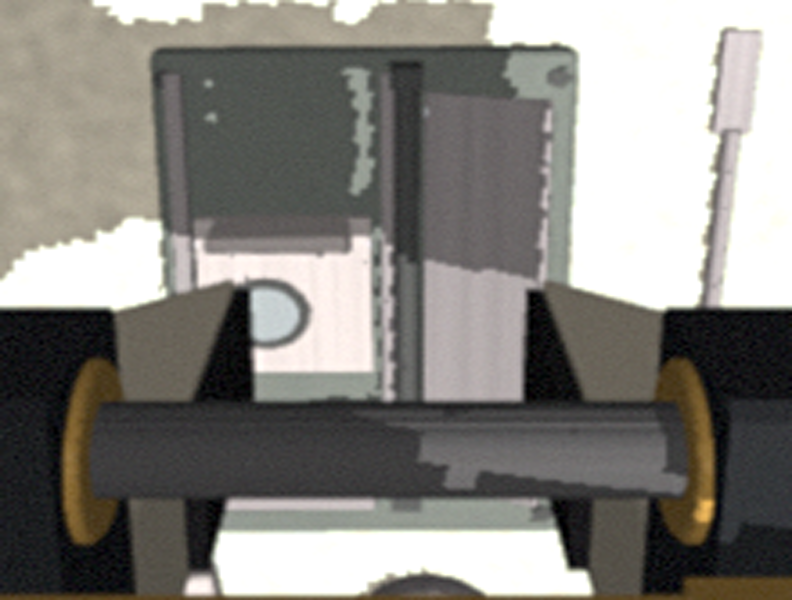

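Run:
```python
from h import *
from cell import arm,optics
w=np.load('w1.npy',allow_pickle=True).item()
t=optics.camera_info('top');s=optics.camera_info('scene')
zt=lambda a:np.array(a)/5-.4+[250,130]; zs=lambda a:np.array(a)/5-.4+[230,150]
zw=lambda a:np.array(a)/[3.6,3]+[209.6,144.6]
C=[[80,52,12],[80,-52,12],[-80,-52,12],[-80,52,12]]
ow=(w,[[-80,-52,12],[-80,52,12],[80,52,12]],zw([[155,50],[575,50],[555,525]]))
p,r=fit([ow]);print('wrist',p,r.round(1).tolist())
pa,r=fit([ow,(t,C,zt([[222,183],[415,152],[473,445],[275,482]])),(s,[[80,-52,12],[80,52,12],[-80,-52,12]],zs([[390,437],[600,393],[317,212]]))]);print('all',pa,r.round(1).tolist())
for q in (p,pa):
  print('rim rear base',w2s(q,ray(w,zw([250,219]),.012)).round(1),'front',w2s(q,ray(w,zw([300,373]),.017)).round(1),
   'rim ends z34',w2s(q,ray(w,zw([205,245]),.034)).round(1),w2s(q,ray(w,zw([350,245]),.034)).round(1),'sides',w2s(q,ray(w,zw([196,320]),.017)).round(1),w2s(q,ray(w,zw([374,320]),.017)).round(1))
  print('scene front mid',w2s(q,ray(s,zs([424,327]),.017)).round(1),'top front',w2s(q,ray(t,zt([386,266]),.017)).round(1))
  st=arm.observe(); print('tcp',w2s(q,st['position']), 'yaw err deg',np.degrees(np.arctan2(.189,.982)-q[2]))
  print('tips',[proj(w,[st['position']+[-sg*.189*o,sg*.982*o,-.014]]).round(1)[0] for sg in(-1,1) for o in(.0185,.0375)])
```

```text
wrist [ 0.58019764 -0.00599535  0.19041135] [[-2.7, -0.2], [1.1, -0.4], [0.2, 2.5]]
all [ 0.58037507 -0.00620044  0.19075544] [[-3.0, -0.1], [0.8, -0.3], [0.0, 2.6], [0.2, 0.0], [0.6, -0.5], [0.2, 0.8], [0.1, 0.4], [0.6, 0.1], [1.0, -0.3], [0.3, -0.8]]
rim rear base [-28.6 -28.5] front [ 19.8 -16.6] rim ends z34 [-28.2 -36.7] [-28.1  -2.8] sides [  2.  -42.6] [2.1 2.5]
scene front mid [ 20.5 -21.7] top front [ 21.3 -24.2]
tcp [-53.82078159   5.90722269] yaw err deg -0.015583817192008307
tips [array([279.2, 258.6]), array([240.6, 258.6]), array([354.4, 258.5]), array([393. , 258.5])]
rim rear base [-28.8 -28.2] front [ 19.6 -16.4] rim ends z34 [-28.3 -36.5] [-28.3  -2.5] sides [  1.9 -42.4] [2.  2.8]
scene front mid [ 20.3 -21.5] top front [ 21.2 -24. ]
tcp [-53.95407243   6.16075605] yaw err deg -0.035298532718531096
tips [array([279.2, 258.6]), array([240.6, 258.6]), array([354.4, 258.5]), array([393. , 258.5])]
```

```bash
python3 -m creep '[{"translation":[0,0,0.035],"rot":[0,0,0],"jaw":0.037},{"translation":[0,0,0.035],"rot":[0,0,0],"jaw":0.037},{"translation":[0,0,0.03],"rot":[0,0,0],"jaw":0.037},{"translation":[0,0,0.012],"rot":[0,0,0],"jaw":0.037},{"translation":[0,0,0],"rot":[0,0,0],"jaw":0.037},{"translation":[0,0,0],"rot":[0,0,0],"jaw":0.037}]'
python3 - <<'E'
from h import *
from cell import arm,optics
import cv2
st=arm.observe();print(st['position'],st['force'],st['width'])
for n,sl in [('scene',(slice(110,250),slice(240,400))),('wrist',(slice(0,400),slice(0,640)))]:
    im=optics.get_image(n)[:,:,::-1][sl]
    cv2.imwrite(f'pics/{n}2.png',im if n=='wrist' else cv2.resize(im,None,fx=4,fy=4,interpolation=cv2.INTER_CUBIC))
E
```

```text
clock: 3.4
position: [0.526, -0.0105, 0.0555]
ee_rot: [0.303, -3.126, 0.0]
force: [1.3, -0.0, -0.1]
width: 0.402
[ 0.52598957 -0.01054985  0.05547965] [ 1.26849044 -0.03197995 -0.14400563] 0.40175648785550605
```

View pics/scene2.png

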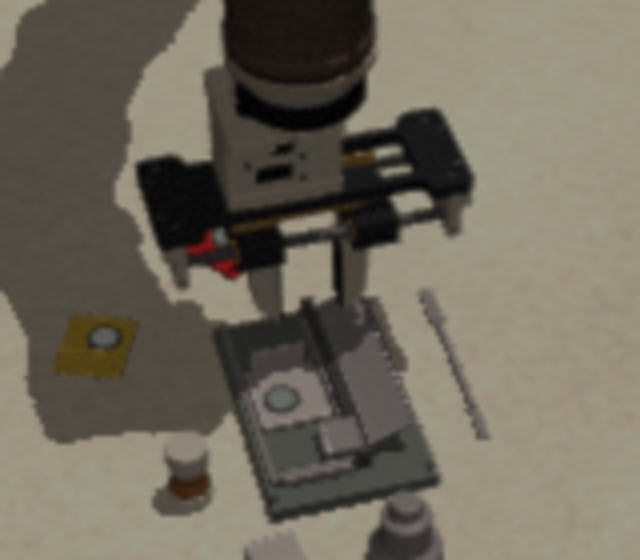

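View pics/wrist2.png

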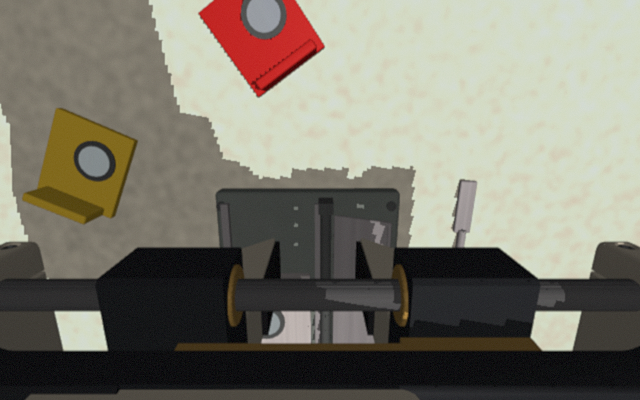

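The fingertips sit over the rear of the channel, near (265,310), and over the clip plate, near (350,305), as planned. Next I'll press down in small steps.

```bash
for i in 1; do python3 -m creep '[{"translation":[0,0,0.005],"rot":[0,0,0],"jaw":0.037},{"translation":[0,0,0.005],"rot":[0,0,0],"jaw":0.037},{"translation":[0,0,0],"rot":[0,0,0],"jaw":0.037}]'; done; python3 -m creep '[{"translation":[0,0,0.004],"rot":[0,0,0],"jaw":0.037},{"translation":[0,0,0],"rot":[0,0,0],"jaw":0.037}]'; python3 -m creep '[{"translation":[0,0,0.002],"rot":[0,0,0],"jaw":0.037},{"translation":[0,0,0],"rot":[0,0,0],"jaw":0.037}]'
```

```text
clock: 3.75
position: [0.5261, -0.0105, 0.0455]
ee_rot: [-0.304, 3.127, 0.0]
force: [0.0, 0.4, -0.0]
width: 0.402
clock: 3.92
position: [0.5266, -0.0103, 0.0417]
ee_rot: [-0.304, 3.126, 0.0]
force: [-0.2, 1.2, 5.6]
width: 0.403
clock: 4.08
position: [0.5266, -0.01, 0.0399]
ee_rot: [-0.305, 3.126, 0.001]
force: [-0.8, 1.0, 5.8]
width: 0.403
```

```bash
python3 -m creep '[{"translation":[0,0,0.002],"rot":[0,0,0],"jaw":0.037},{"translation":[0,0,0],"rot":[0,0,0],"jaw":0.037}]'; python3 -m creep '[{"translation":[0,0,0.001],"rot":[0,0,0],"jaw":0.037},{"translation":[0,0,0],"rot":[0,0,0],"jaw":0.037}]'
python3 - <<'E'
from cell import arm,optics
import cv2
im=optics.get_image('scene')[110:250,240:400,::-1]
cv2.imwrite('pics/scene3.png',cv2.resize(im,None,fx=5,fy=4,interpolation=cv2.INTER_CUBIC))
E
```

```text
clock: 4.25
position: [0.5266, -0.0097, 0.038]
ee_rot: [-0.305, 3.126, 0.001]
force: [-1.8, 3.1, 7.1]
width: 0.404
clock: 4.42
position: [0.5266, -0.0095, 0.0371]
ee_rot: [-0.305, 3.126, 0.002]
force: [-0.6, 4.1, 6.8]
width: 0.4
```

View pics/scene3.png

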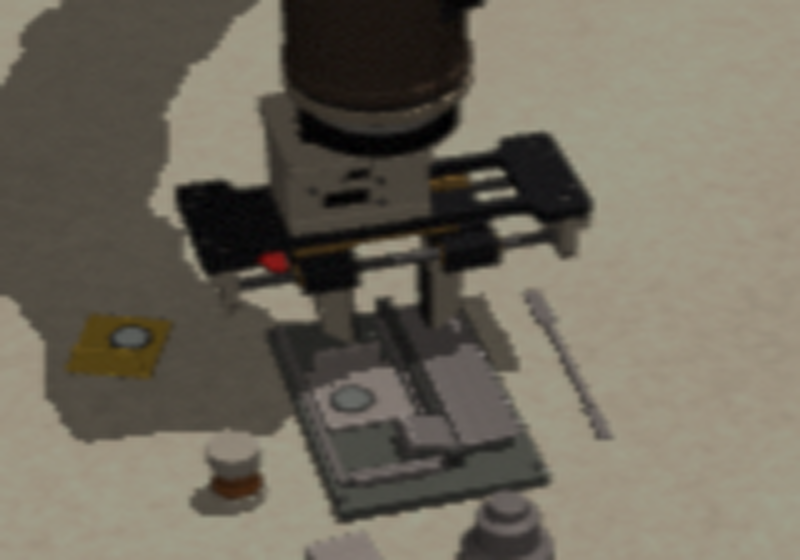

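The nose, near (425,430) in the crop, has visibly risen and the plate looks nearly flat. I'll press 0.5 mm further and begin the push.

```bash
python3 -m creep '[{"translation":[0,0,0.0006],"rot":[0,0,0],"jaw":0.037},{"translation":[0,0,0],"rot":[0,0,0],"jaw":0.037},{"translation":[-0.004,0,0],"rot":[0,0,0],"jaw":0.037},{"translation":[-0.005,0,0],"rot":[0,0,0],"jaw":0.037},{"translation":[-0.005,0,0],"rot":[0,0,0],"jaw":0.037},{"translation":[-0.005,0,0],"rot":[0,0,0],"jaw":0.037},{"translation":[-0.005,0,0],"rot":[0,0,0],"jaw":0.037}]'
python3 - <<'E'
from cell import arm,optics
import cv2
im=optics.get_image('scene')[110:250,240:400,::-1]
cv2.imwrite('pics/scene4.png',cv2.resize(im,None,fx=5,fy=4,interpolation=cv2.INTER_CUBIC))
E
```

```text
clock: 5.05
position: [0.5479, -0.0064, 0.036]
ee_rot: [0.303, -3.123, 0.0]
force: [-7.1, -2.2, 8.5]
width: 0.405
```

View pics/scene4.png

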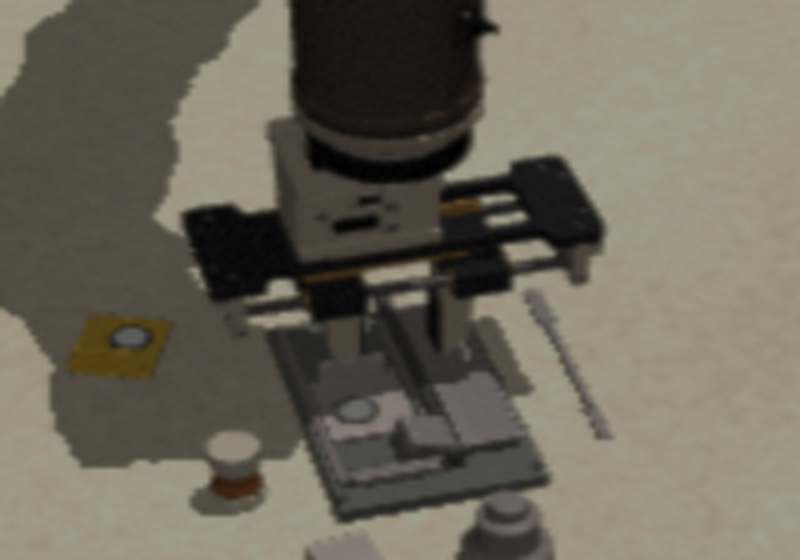

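```bash
python3 -m creep '[{"translation":[-0.004,0,0],"rot":[0,0,0],"jaw":0.037},{"translation":[-0.004,0,0],"rot":[0,0,0],"jaw":0.037},{"translation":[-0.004,0,0],"rot":[0,0,0],"jaw":0.037}]';  python3 -m creep '[{"translation":[-0.004,0,0],"rot":[0,0,0],"jaw":0.037},{"translation":[-0.004,0,0],"rot":[0,0,0],"jaw":0.037}]'
python3 - <<'E'
from h import *
from cell import arm,optics
import cv2
P=[.5803,-.0061,.1906];print(w2s(P,arm.observe()['position']))
im=optics.get_image('scene')[110:250,240:400,::-1]
cv2.imwrite('pics/scene5.png',cv2.resize(im,None,fx=5,fy=4,interpolation=cv2.INTER_CUBIC))
E
```

```text
clock: 5.35
position: [0.5596, -0.0042, 0.036]
ee_rot: [0.303, -3.123, 0.0]
force: [-6.0, -1.5, 7.2]
width: 0.404
clock: 5.52
position: [0.5676, -0.0027, 0.0361]
ee_rot: [0.303, -3.123, 0.0]
force: [-6.1, -1.9, 8.8]
width: 0.402
[-11.81565026   5.79011486]
```

View pics/scene5.png

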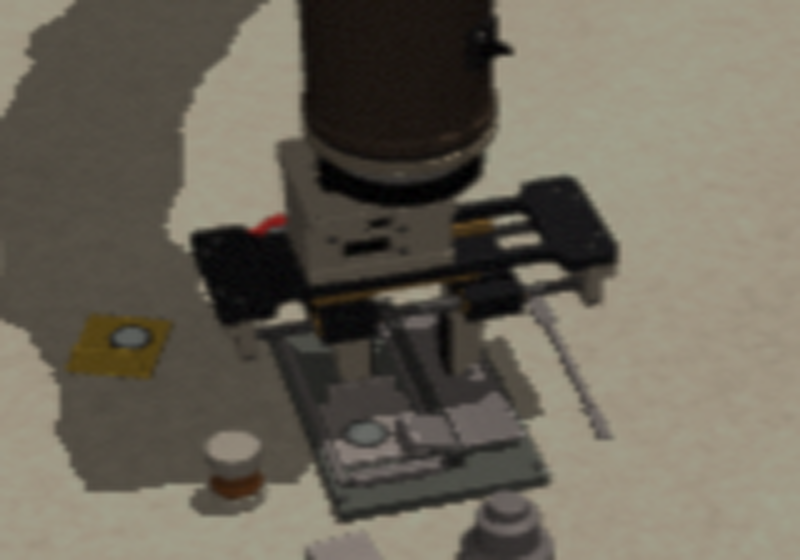

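The holder is passing beneath the nose, with its front edge near (395,465), close to the end stop. I'll push the remaining distance.

```bash
python3 -m creep '[{"translation":[-0.004,0,0],"rot":[0,0,0],"jaw":0.037},{"translation":[-0.003,0,0],"rot":[0,0,0],"jaw":0.037}]';  python3 -m creep '[{"translation":[-0.002,0,0],"rot":[0,0,0],"jaw":0.037},{"translation":[0,0,0],"rot":[0,0,0],"jaw":0.037}]'; python3 -m creep '[{"translation":[-0.0015,0,0],"rot":[0,0,0],"jaw":0.037},{"translation":[0,0,0],"rot":[0,0,0],"jaw":0.037}]'
```

```text
clock: 5.73
position: [0.5745, -0.0014, 0.0361]
ee_rot: [0.303, -3.123, 0.0]
force: [-7.3, -1.3, 8.5]
width: 0.403
clock: 5.9
position: [0.5765, -0.0009, 0.0361]
ee_rot: [0.303, -3.123, 0.0]
force: [-5.6, -0.7, 9.1]
width: 0.401
clock: 6.07
position: [0.5766, -0.0009, 0.0359]
ee_rot: [0.302, -3.121, 0.0]
force: [-10.2, -2.5, 12.0]
width: 0.396
```

```bash
python3 -m creep '[{"translation":[-0.0015,0,0],"rot":[0,0,0],"jaw":0.037},{"translation":[0,0,0],"rot":[0,0,0],"jaw":0.037},{"translation":[0,0,0],"rot":[0,0,0],"jaw":0.037}]'
python3 - <<'E'
from h import *
from cell import arm,optics
import cv2
P=[.5803,-.0061,.1906];print(w2s(P,arm.observe()['position']))
im=optics.get_image('scene')[170:250,270:370,::-1]
cv2.imwrite('pics/scene6.png',cv2.resize(im,None,fx=7,fy=7,interpolation=cv2.INTER_CUBIC))
im=optics.get_image('top')[130:250,250:410,::-1]
cv2.imwrite('pics/top6.png',cv2.resize(im,None,fx=5,fy=5,interpolation=cv2.INTER_CUBIC))
E
```

```text
clock: 6.32
position: [0.5767, -0.0009, 0.0357]
ee_rot: [0.302, -3.119, 0.0]
force: [-13.6, -2.2, 14.5]
width: 0.406
[-2.58162225  5.79402225]
```

View pics/scene6.png

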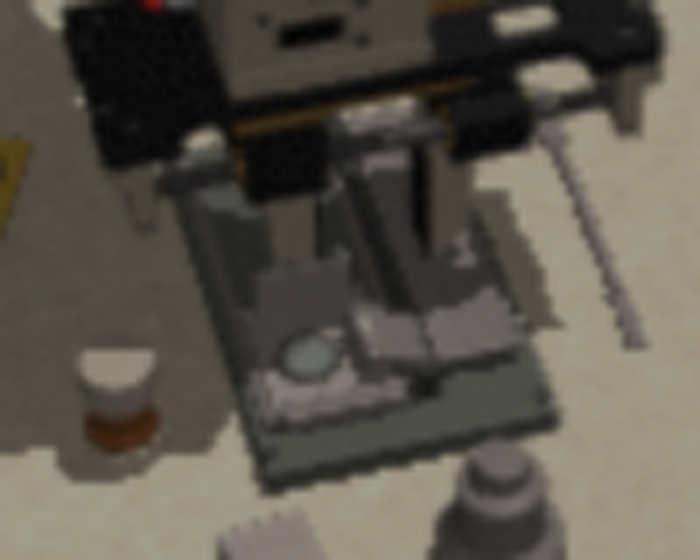

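View pics/top6.png

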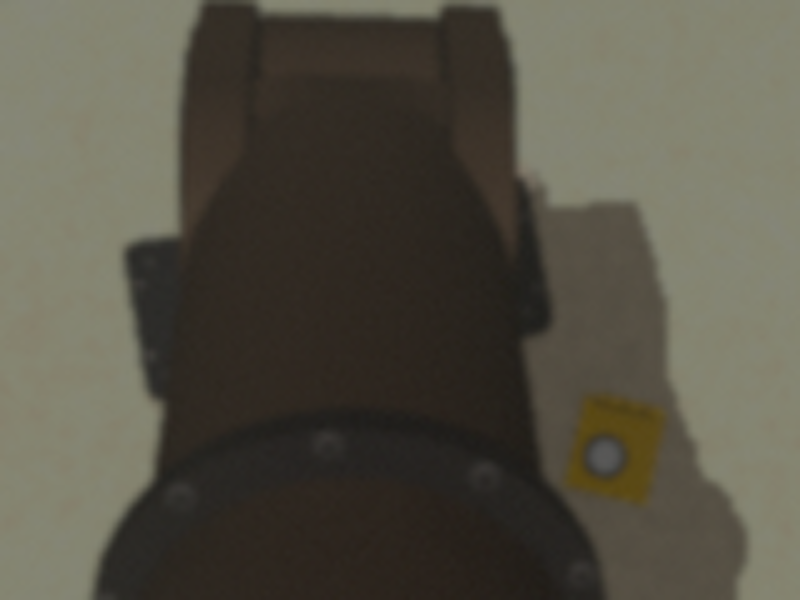

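The holder's front edge meets the end stop with no gap, at about (330,400) in the scene crop. The force rose while the position stalled, which agrees. Next I'll back off the rim, then lift.

```bash
python3 -m creep '[{"translation":[0.004,0,0],"rot":[0,0,0],"jaw":0.037},{"translation":[0.004,0,0],"rot":[0,0,0],"jaw":0.037},{"translation":[0,0,0],"rot":[0,0,0],"jaw":0.037},{"translation":[0,0,-0.004],"rot":[0,0,0],"jaw":0.037},{"translation":[0,0,-0.004],"rot":[0,0,0],"jaw":0.037},{"translation":[0,0,-0.006],"rot":[0,0,0],"jaw":0.037},{"translation":[0,0,-0.02],"rot":[0,0,0],"jaw":0.037},{"translation":[0,0,-0.03],"rot":[0,0,0],"jaw":0.037},{"translation":[0,0,-0.03],"rot":[0,0,0],"jaw":0.037},{"translation":[0.03,0,-0.02],"rot":[0,0,0],"jaw":0.037},{"translation":[0.03,0,-0.02],"rot":[0,0,0],"jaw":0.037},{"translation":[0.03,0,0],"rot":[0,0,0],"jaw":0.037}]'
python3 -m creep '[{"translation":[0.035,0,0],"rot":[0,0,0],"jaw":0.037},{"translation":[0.035,0,0],"rot":[0,0,0],"jaw":0.037},{"translation":[0,0,0],"rot":[0,0,0],"jaw":0.037}]'
python3 - <<'E'
from h import *
from cell import arm,optics
import cv2
P=[.5803,-.0061,.1906];print(w2s(P,arm.observe()['position']))
im=optics.get_image('scene');cv2.imwrite('pics/scene7f.png',im[:,:,::-1]);im=im[150:270,230:390,::-1]
cv2.imwrite('pics/scene7.png',cv2.resize(im,None,fx=5,fy=5,interpolation=cv2.INTER_CUBIC))
for th in ["holder","nose","end_stop"]: print(th,[(round(d['score'],2),np.round(d['location'])) for d in optics.pinpoint('scene',th)[:3]])
im=optics.get_image('wrist')[:,:,::-1]
cv2.imwrite('pics/w7.png',im)
im=optics.get_image('top')[130:250,250:410,::-1]
cv2.imwrite('pics/top7.png',cv2.resize(im,None,fx=5,fy=5,interpolation=cv2.INTER_CUBIC))
E
```

```text
clock: 7.42
position: [0.4855, -0.0187, 0.1734]
ee_rot: [-0.304, 3.122, 0.0]
force: [0.5, -0.2, 0.5]
width: 0.404
clock: 7.67
position: [0.4084, -0.0335, 0.1694]
ee_rot: [0.301, -3.12, -0.001]
force: [-0.7, -0.1, 0.0]
width: 0.401
[-173.9502487     5.60648327]
holder [(0.6, array([296., 171.])), (0.49, array([264., 198.]))]
nose [(0.67, array([320., 222.]))]
end_stop [(0.92, array([319., 229.]))]
```

View pics/scene7.png

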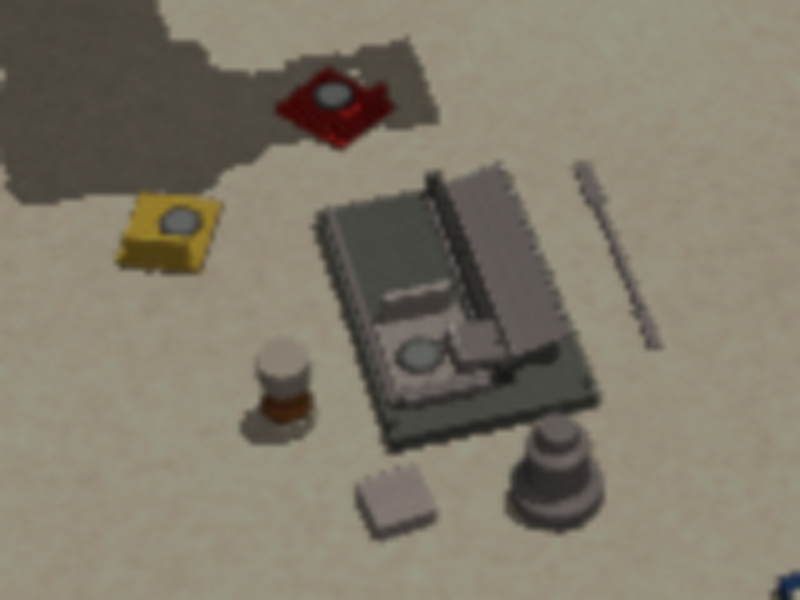

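View pics/w7.png

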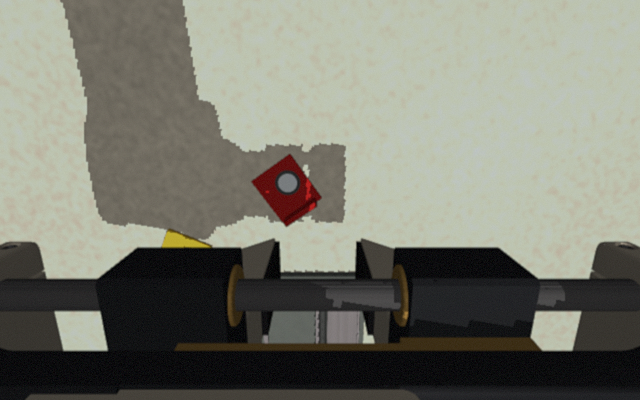

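View pics/top7.png

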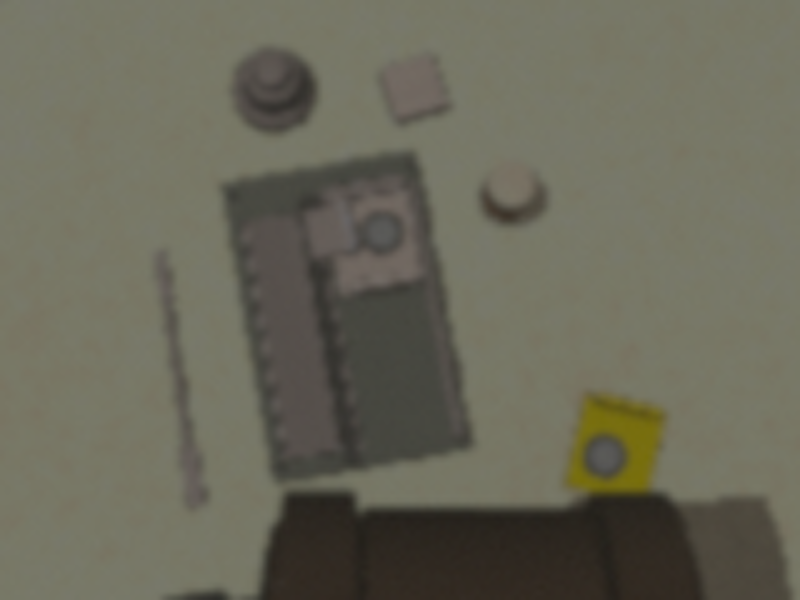

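The holder now lies against the end stop, with its front edge near (435,392) in the scene crop and the nose resting on its +y edge at (475,345). The bystanders have not moved. One measurement to confirm x:

Run:
```python
from h import *
from cell import arm,optics
t=optics.camera_info('top');s=optics.camera_info('scene')
zt=lambda a:np.array(a)/5-.4+[250,130]; zs=lambda a:np.array(a)/5-.4+[230,150]
P=[.5803,-.0061,.1906]
for n,a in [('before',[362,240]),('before',[430,222]),('after',[384,293]),('after',[452,280])]: print(n,'rim top rear',w2s(P,ray(s,zs(a),.034)).round(1))
print('window centre scene before/after',w2s(P,ray(s,zs([402,298]),.017)),w2s(P,ray(s,zs([420,354]),.017)))
print('top before/after',w2s(P,ray(t,zt([394,304]),.017)),w2s(P,ray(t,zt([380,232]),.017)))
```

```text
before rim top rear [-29.4 -40.1]
before rim top rear [-32.4  -4.6]
after rim top rear [  8.8 -38.1]
after rim top rear [ 9.3 -4.3]
window centre scene before/after [ -1.42085955 -27.24260113] [ 36.99441725 -27.86502552]
top before/after [  0.90413017 -24.65525479] [ 39.38316624 -24.22316262]
```

```bash
python3 -c "
from cell import arm
s=arm.observe();print(s['clock'],s['force'],abs(s['dq']).max());print(arm.sign_off())"
```

```text
7.9667 [-0.22238494  0.10623089 -0.5873745 ] 0.005120276052573217
the job is handed in; nothing more can be done
None
```

The holder is loaded and clamped, and I handed the job in at about 8 s; sign-off returned no verdict. I pressed the clip plate down with one fingertip and pushed the holder under the raised nose with the other until it stalled at the end stop. Then I backed off the rim, let the clip close, and drew the hand clear.

**Last checks:**
- **Holder position:** it moved about 38.4 mm. The rim's rear face now measures about stage x = 9, which puts the origin at about 34 mm against the 33 mm home position. That is within a few mm of camera error.
- **End stop:** pushing 3 mm further raised the force from about 6 to 14 N while the arm barely moved.
- **Clip:** in the pictures the nose rests on the holder. I could not read the clip angle or clamp force directly; I judged both from the pictures, the fingertip height and the press force.
- **Surroundings:** the bystanders near the stage look unmoved, though I did not look again at the four farther away (flask, beaker, tray, screwdriver). The tool force was near zero and the arm was still at hand-in.

**Checks that failed or disagreed:**
- The detector did not find the loaded holder in the final scene picture; it reported only the red and yellow look-alikes. The holder position therefore comes from pixels I picked by hand.
- The stage corners in the wrist camera were up to 3 pixels off the pose fitted from all three cameras.

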